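# Nest the calorimeter cups and hold the contact thermometer on the red spot

## Robot

A 6-joint arm with a two-finger parallel gripper is mounted at the origin on the work surface. World frame = base frame: x ahead of the robot, y to its left, z up, the work surface at z = 0. Lengths are in m, angles in rad, forces in N, time in s.
With the tool pointing down it reaches from about 0.3 to 0.875 m from the base axis. Payload 6.4 kg.
Tool frame: the origin (TCP) lies midway between the tips of the shut fingers; the grasp point (between the pads) lies 19 mm behind it; z points along the fingers, y is the line along which they close (so a half turn about z gives the same grasp; the last joint's range is limited). The gripper opens to 85 mm and grips with 20 to 120 N. Pads are 22 mm wide; open, the fingers measure 114 mm over their backs; the gripper's body (76 mm by 85 mm) begins 54 mm behind the grasp point. The pads swing forward as they close: fully open they stand 13 mm farther back than shut.
Start: joints at [1.068, 0.181, 1.607, -0, 1.354, -0.206], TCP at [0.168, 0.55, 0.195] pointing down, gripper open.
Joint ranges: [-2.99, 2.99], [-0.89, 2.07], [0.3, 2.58], [-1.14, 4.28], [0, 2.63], [-3.12, 3.12]. Speed limits (rad/s): [2.57, 2.57, 3.01, 3.14, 3.14, 3.14].

## Interface

Orientations are given as a 3x3 rotation matrix whose columns are the frame's x, y, z axes.
In Python, from station import r, optics gives the robot as it stands.
- The arm moves only by the tool step_arm, never from a script. Its argument "rows" is one flat list of numbers, 7 for each row, row after row: the shift along the tool's x, y, z in cm, then the turn, a rotation vector about the tool's x, y, z in degrees, then the closure in counts, from 0 (fully open) to 255 (shut). A call has exactly 10 rows; each row is the pose to reach, as a shift and turn from the pose commanded when the call began, along the tool's axes at that moment; what a row does not reach only later rows make up. A row lasts 1/12 s, in which the tool goes at most 41.7 mm and 7.16 degrees, less where a joint would pass 70% of its speed; a pose out of reach is approached as far as the arm can. A call with a gripper value outside its range is refused whole. The fingers move at their own pace and stop on an object; "force" is the grip in N (left out, the last holds). Time passes only in rows, so rows that repeat a pose let the fingers close, or fill a call up. It gives the time, the measured TCP pose, the force, the opening and the grip force at its end, in the units of the state.
- r.sense(): the state, without advancing time (a new reading comes with each control period).
- optics.capture(name): name is "side" or "top" or "wrist"; returns a dict with "color" (480x640x3 uint8, red, green, blue), "fx", "fy", "cx", "cy" (pixels), "k1" (the pictures are not rectified: a ray, as slopes to the right and down, at radius r is drawn at 1 + k1 r^2 times it, then the intrinsics apply), "extrinsics" (4x4, takes a point from world to camera coordinates). Camera axes: x right, y up, looking along -z (the intrinsics and any distortion apply to the point x, -y, -z); pixel columns grow to the right and rows downward; lengths in m; the calibration is good to about 2 mm. A picture is of the moment at which its call begins. There is no depth.
- r.job_done(): hands the job in; it is judged then, once.
The state is a dict: "t": time; "q": joint angles; "qvel": joint speeds; "joint_torque": joint torques, N m; "tcp_pos": TCP position; "ee_rot": TCP orientation; "force": force on the tool from outside, world axes, zero at the start; "ft_torque": the same for the moment, N m; "gripper_width": opening from 0.0 (shut) to 1.0 (fully open); "finger_force": force on a finger pad.
Only numpy, scipy, OpenCV 4.12 (cv2) and the standard library are available. Lean on these libraries where they do the work, as an engineer would, in place of code of your own. Each camera call takes 0.05 s, during which the arm holds its last target. There are 200 camera calls.

## Task

Assemble the school calorimeter: lower the copper cup into the green jacket, let it go, then lower the narrow aluminium cup into the copper one, each standing flat on the floor of the one outside it and not dropped. Then take the yellow-handled contact thermometer out of its stand, and finish while still holding it upright inside the aluminium cup, with its spring tip on the red spot in the middle of the cup's floor, pressed lightly so that the spring is about half way in (never hard). Do not put the thermometer down or let go of it at the end, and leave the other things on the bench where they are.

Things in the scene. Friction and masses are not known exactly. Their poses are not given: they have to be found in the camera images.
- jacket_floor (a point): Centre of the inner floor of the fixed green plastic jacket (open round pot, outer diameter 92 mm, inner diameter 84 mm) on a dark wooden foot 124 x 124 x 10 mm. This floor is 14 mm above the bench, the jacket's rim 50 mm above the bench (36 mm above this point). z up. It does not move, but stands elsewhere each time.
- middle: Copper cup, loose, straight-sided, open at the top: outer diameter 62 mm, inner 55 mm, height 72 mm, floor 4 mm thick, about 120 g. Origin at the centre of its underside, z up the cup. Standing in the jacket its rim is 36 mm above the jacket's rim.
- middle_centre (a point): Centre of the copper cup, on its axis half-way up (36 mm above its underside).
- middle_bottom (a point): Centre of the copper cup's underside.
- middle_floor (a point): Centre of the copper cup's inner floor, 4 mm above its underside.
- small: Narrow aluminium cup, loose, straight-sided, open at the top: outer diameter 42 mm, inner 36 mm, height 105 mm, floor 4 mm thick, about 90 g, red spot of 12 mm diameter in the middle of its inner floor. Origin at the centre of its underside, z up the cup. Standing in the copper cup its rim is 37 mm above the copper rim.
- small_centre (a point): Centre of the aluminium cup, on its axis half-way up (52.5 mm above its underside).
- small_bottom (a point): Centre of the aluminium cup's underside.
- small_spot (a point): Centre of the red spot, on the inner floor of the aluminium cup, 4 mm above its underside (101 mm below its rim).
- stand: Fixed stand for the thermometer: black foot 80 x 80 mm, four steel posts, white top plate 75 x 75 x 22 mm with a 13 mm hole through its middle; the top is 135 mm above the bench. Origin under its centre. The thermometer hangs upright in the hole, its handle's underside resting on the top plate; lift it at least 125 mm to draw it out.
- probe: Contact thermometer, loose, about 110 g, upright in the stand. Round yellow handle with a black cap, diameter 24 mm, 70 mm high, below it a steel sheath of 10 mm diameter, 100 mm long, and below that the brass spring tip, 9 mm diameter, reaching 18 mm beyond the sheath. Origin on the axis at the handle's underside (135 mm above the bench at the start), z up along the handle; the tip's end is at z = -118 mm.
- probe_handle (a point): Centre of the thermometer's yellow handle, 35 mm above the handle's underside and 153 mm above the end of the tip when the spring is free.
- probe_tip (a point): End face centre of the brass spring tip, on the thermometer's axis.
- plunger (a joint): How far the spring tip is pushed up into the sheath, in m: 0 free, 0.012 at the stop. The spring pushes with about 1 N when free and 350 N/m more beyond that: about 3.2 N at half way, 5.3 N at the stop.
- beaker: Glass beaker, diameter 72 mm, 95 mm high, left of the stand; to be left alone. Origin under its centre.
- cartridge: Grey metal gas cartridge with valve, diameter 90 mm, 130 mm high, right of the stand; to be left alone. Origin under its centre.
- bung: Black rubber bung, diameter 36 mm, 30 mm high, at the left; to be left alone. Origin under its centre.
- spatula: Lab spatula about 160 mm long lying at the right; to be left alone.
- clip: Blue spring clip, 30 x 22 x 12 mm with wire arms, lying at the left; to be left alone.
Things that resemble listed ones, but are neither listed nor needed, are in the scene too. What is shaped like the middle but purple is not meant. Of the things that look like the probe, the smaller one is meant.

How it is judged:
By the outcome, as a careful person would: the job done as asked, in the order asked, and still so for the second after the job is handed in, while the arm keeps its last pose, push and grip.
It also fails if it takes over 61 s, if anything falls off the work surface, if the arm or the gripper's body presses on something with over 40 N, if the wrist force passes 120 N, or if a joint passes its speed limit or range.

## Working session

There is one attempt and no reset: what is moved stays moved. The work goes in short steps, Python scripts to look and compute and a tool call to move; the robot and the scene stay as the last step left them, time stands still between calls to the robot, and variables do not carry over. Pictures are saved under pics/ and viewed, at most 11 in all, crops included, and the job is handed in when it is done.

Besides the shell and the picture viewer there is one more tool, called after "Request:" in YAML: its name, and indented under it one key for each argument. step_arm: Moves the arm, as the interface text tells. Its arguments: {"type":"object","properties":{"rows":{"type":"array"},"force":{"type":"number"}},"required":["rows"]}

```bash
mkdir -p pics; ls; python3 - <<'E'
from station import r, optics
import cv2,numpy as np
s=r.sense();print({k:np.round(v,3).tolist() for k,v in s.items()})
for n in("side","top"):
    c=optics.capture(n);np.savez(f"pics/{n}0.npz",**c)
    print(n,c["fx"],c["fy"],c["cx"],c["cy"],c["k1"],np.round(c["extrinsics"],4).tolist())
    cv2.imwrite(f"pics/{n}0.png",c["color"][...,::-1])
E
```

```text
pics
{'t': 0.0, 'q': [1.068, 0.182, 1.608, -0.0, 1.354, -0.206], 'qvel': [-0.001, -0.002, 0.001, -0.001, 0.002, -0.001], 'joint_torque': [0.002, -44.486, -35.135, 0.0, 0.009, 0.0], 'tcp_pos': [0.168, 0.549, 0.194], 'ee_rot': [[-0.956, 0.292, -0.001], [0.292, 0.956, -0.002], [0.0, -0.002, -1.0]], 'force': [-0.366, 0.496, 0.125], 'ft_torque': [0.024, 0.007, -0.012], 'finger_force': 0.0, 'gripper_width': 1.001}
side 522.4456358584722 522.4456358584722 319.3388902566795 239.21355069171287 -0.02935429142002236 [[-0.9527, -0.3035, 0.0137, 0.5686], [0.2277, -0.6834, 0.6937, -0.2186], [-0.2011, 0.664, 0.7202, -1.3954], [0.0, 0.0, 0.0, 1.0]]
top 500.81173560177444 500.81173560177444 323.78734840659064 239.82618030580613 -0.1419831686135637 [[0.0061, -1.0, -0.0068, 0.0037], [0.9964, 0.0055, 0.0845, -0.5816], [-0.0844, -0.0073, 0.9964, -1.2923], [0.0, 0.0, 0.0, 1.0]]
```

View pics/side0.png

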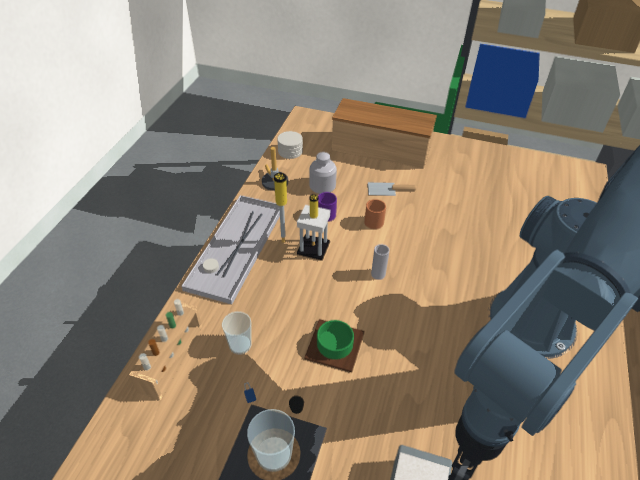

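View pics/top0.png

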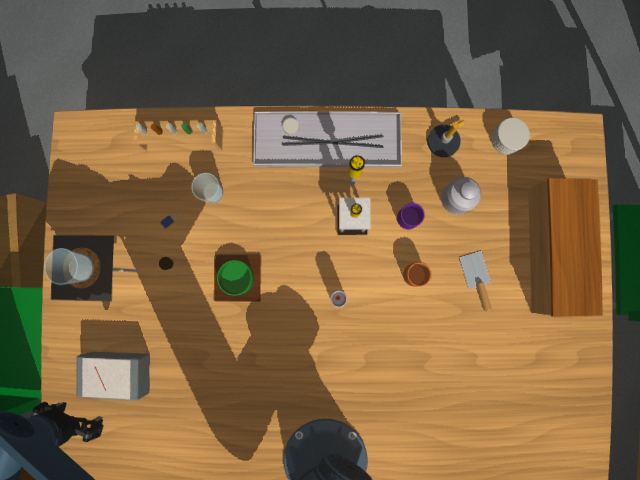

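The side picture shows the jacket at (335,340), copper cup (375,213), aluminium cup (381,262), and the small thermometer in its stand (313,205), with the larger one behind it at (281,190). In the top picture the jacket is at (235,278), copper (417,274), aluminium (338,298), stand (354,215) and big thermometer (357,165).

```bash
cat > h.py <<'E'
import numpy as np, cv2
from scipy.optimize import minimize, least_squares
def load(n): return dict(np.load(f"pics/{n}.npz"))
def grab(optics,cam,name):
    c=optics.capture(cam); np.savez(f"pics/{name}.npz",**c); cv2.imwrite(f"pics/{name}.png",c["color"][...,::-1]); return c
def proj(c,P):
    P=np.atleast_2d(P).astype(float); E=c["extrinsics"]; p=P@E[:3,:3].T+E[:3,3]
    s=np.c_[p[:,0],-p[:,1]]/-p[:,2:]; s=s*(1+c["k1"]*(s**2).sum(1,keepdims=True))
    return s*[c["fx"],c["fy"]]+[c["cx"],c["cy"]]
def onplane(c,u,z):
    g=least_squares(lambda x:(proj(c,[x[0],x[1],z])-u).ravel(),[.5,0]); return g.x
def ring(x,y,z,R,n=48):
    a=np.linspace(0,2*np.pi,n); return np.c_[x+R*np.cos(a),y+R*np.sin(a),np.full(n,z)]
def sil(c,x,y,R,z0,z1,S=8):
    h=cv2.convexHull(np.r_[proj(c,ring(x,y,z0,R)),proj(c,ring(x,y,z1,R))].astype(np.float32))
    m=np.zeros((480,640),np.uint8); cv2.fillPoly(m,[np.round(h*16).astype(np.int32)],255,cv2.LINE_AA,4); return m/255.
def blob(m,u):
    n,l,st,ce=cv2.connectedComponentsWithStats(m.astype(np.uint8)); 
    k=l[int(u[1]),int(u[0])]
    if k==0: k=1+np.argmin(((ce[1:]-u)**2).sum(1)+(st[1:,4]<15)*1e6)
    return (l==k).astype(float),st[k]
def fit(views,R,z0,z1,x0):
    def f(p):
        return sum(np.abs(sil(c,*p,R,z0,z1)-m).sum()/m.sum() for c,m in views)
    o=minimize(f,x0,method="Nelder-Mead",options=dict(initial_simplex=np.array(x0)+[[0,0],[.01,0],[0,.01]],xatol=1e-4,fatol=1e-4)); return o.x,o.fun
E
python3 - <<'E'
from h import *
s,t=load("side0"),load("top0")
H={k:cv2.cvtColor(c["color"],cv2.COLOR_RGB2HSV) for k,c in(("s",s),("t",t))}
print("cross",[ (n,onplane(s,a,z).round(3),onplane(t,b,z).round(3)) for n,a,b,z in [("jack",(335,335),(235,277),.03),("cop",(375,213),(417,274),.036),("al",(381,250),(338,298),.105),("probe",(314,197),(356,208),.205),("big",(281,176),(357,160),.25)]])
for k,pts in(("s",[(375,220),(375,206),(381,268),(381,250),(335,348),(345,270),(375,235),(314,205)]),("t",[(417,274),(417,284),(428,274),(338,304),(345,298),(235,278),(300,330),(400,250),(356,211)])):
    print(k,[(p,H[k][p[1],p[0]].tolist()) for p in pts])
E
```

```text
cross [('jack', array([0.484, 0.226]), array([0.482, 0.239])), ('cop', array([ 0.492, -0.239]), array([ 0.493, -0.236])), ('al', array([ 0.43 , -0.027]), array([ 0.432, -0.029])), ('probe', array([ 0.637, -0.068]), array([ 0.64 , -0.067])), ('big', array([ 0.732, -0.072]), array([ 0.74 , -0.067]))]
s [((375, 220), [10, 141, 107]), ((375, 206), [11, 146, 105]), ((381, 268), [140, 7, 113]), ((381, 250), [130, 7, 105]), ((335, 348), [68, 161, 128]), ((345, 270), [16, 105, 187]), ((375, 235), [16, 104, 223]), ((314, 205), [25, 181, 134])]
t [((417, 274), [11, 178, 110]), ((417, 284), [12, 182, 105]), ((428, 274), [11, 173, 90]), ((338, 304), [9, 38, 95]), ((345, 298), [12, 44, 86]), ((235, 278), [63, 175, 125]), ((300, 330), [15, 144, 110]), ((400, 250), [15, 147, 118]), ((356, 211), [25, 255, 180])]
```

```bash
python3 - <<'E'
from h import *
C=dict(s=load("side0"),t=load("top0"))
H={k:cv2.cvtColor(c["color"],cv2.COLOR_RGB2HSV).astype(int) for k,c in C.items()}
def sel(k,n):
    h,s,v=H[k][...,0],H[k][...,1],H[k][...,2]
    return dict(cop=(h<=13)&(s>(120 if k=="s" else 155)),al=s<(60 if k=="s" else 80),jack=(h>45)&(h<90)&(s>80),
      probe=(h>=20)&(h<=32)&(s>150))[n]
for n,us,ut,R,z0,z1,x0 in [("cop",(375,220),(417,274),.031,0,.072,(.493,-.237)),("al",(381,268),(338,304),.021,0,.105,(.431,-.028)),("jack",(335,348),(235,278),.046,.01,.05,(.483,.235)),("probe",(314,205),(356,211),.012,.135,.205,(.638,-.067))]:
    V={}
    for k,u in(("s",us),("t",ut)):
        m,st=blob(sel(k,n),u); 
        if n in("al","cop"): m=cv2.morphologyEx(m,cv2.MORPH_CLOSE,np.ones((7,7)))
        V[k]=(C[k],m); print(n,k,st.tolist(),int(sil(C[k],*x0,R,z0,z1).sum()))
    for vs in("s","t","st"): print("  ",vs,*[np.round(a,4) for a in fit([V[k] for k in vs],R,z0,z1,x0)])
E
```

```text
cop s [364, 199, 22, 30, 540] 613
cop t [403, 262, 28, 25, 545] 620
   s [ 0.4913 -0.2346] 0.1279
   t [ 0.4912 -0.2338] 0.1163
   st [ 0.4915 -0.2341] 0.2437
al s [371, 244, 19, 36, 496] 572
al t [330, 290, 17, 18, 215] 279
   s [ 0.4299 -0.0308] 0.1433
   t [ 0.4303 -0.0299] 0.1601
   st [ 0.4302 -0.0302] 0.3116
jack s [317, 320, 37, 39, 1200] 1291
jack t [217, 260, 37, 36, 1029] 1124
   s [0.4798 0.2386] 0.0771
   t [0.4812 0.238 ] 0.0964
   st [0.4804 0.2385] 0.1714
probe s [310, 201, 8, 17, 121] 244
probe t [351, 204, 10, 14, 99] 155
   s [ 0.6367 -0.0602] 1.0106
   t [ 0.6371 -0.069 ] 0.5458
   st [ 0.637  -0.0688] 1.5433
```

Request:
step_arm:
  rows: [-2.55,-3.1,0,0,0,-1.7,0,-5.1,-6.2,0,0,0,-3.4,0,-7.65,-9.3,0,0,0,-5.1,0,-10.2,-12.4,0,0,0,-6.8,0,-12.75,-15.5,0,0,0,-8.5,0,-15.3,-18.6,0,0,0,-10.2,0,-17.85,-21.7,0,0,0,-11.9,0,-20.4,-24.8,0,0,0,-13.6,0,-22.95,-27.9,0,0,0,-15.3,0,-25.5,-31,0,0,0,-17,0]

```text
t: 0.93
tcp_pos: [0.3213, 0.1771, 0.1947]
ee_rot: [[-1.0, -0.002, 0.0], [-0.002, 1.0, 0.0], [-0.0, 0.0, -1.0]]
force: [0.2, 0.6, -0.2]
gripper_width: 0.998
finger_force: 0.0
```

Request:
step_arm:
  rows: [-1.55,-3.75,0,0,0,0,0,-3.1,-7.5,0,0,0,0,0,-4.65,-11.25,0,0,0,0,0,-6.2,-15,0,0,0,0,0,-7.75,-18.75,0,0,0,0,0,-9.3,-22.5,0,0,0,0,0,-10.85,-26.25,0,0,0,0,0,-12.4,-30,0,0,0,0,0,-13.95,-33.75,0,0,0,0,0,-15.5,-37.5,0,0,0,0,0]

```text
t: 1.77
tcp_pos: [0.4764, -0.1982, 0.1943]
ee_rot: [[-1.0, 0.001, -0.0], [0.001, 1.0, 0.0], [0.0, 0.0, -1.0]]
force: [0.9, 0.3, 0.3]
gripper_width: 1.004
finger_force: 0.0
```

```bash
python3 - <<'E'
from station import r, optics
from h import *
c=grab(optics,"wrist","w1"); s=r.sense(); print(np.round(s["tcp_pos"],4))
E=c["extrinsics"]; print("cam pos",(-E[:3,:3].T@E[:3,3]).round(3),c["fx"],c["k1"],"axis",(-E[2,:3]).round(2))
for z in (0,.072): print(proj(c,ring(.4915,-.234,z,.031,5)).round(0).tolist())
E
```

```text
[ 0.4786 -0.2049  0.1941]
cam pos [ 0.41  -0.198  0.373] 404.159900477837 0.017477817399989895 axis [ 0.26 -0.   -0.96]
[[279.0, 247.0], [311.0, 216.0], [277.0, 183.0], [245.0, 216.0], [279.0, 247.0]]
[[271.0, 274.0], [310.0, 236.0], [268.0, 196.0], [229.0, 236.0], [271.0, 274.0]]
```

View pics/w1.png

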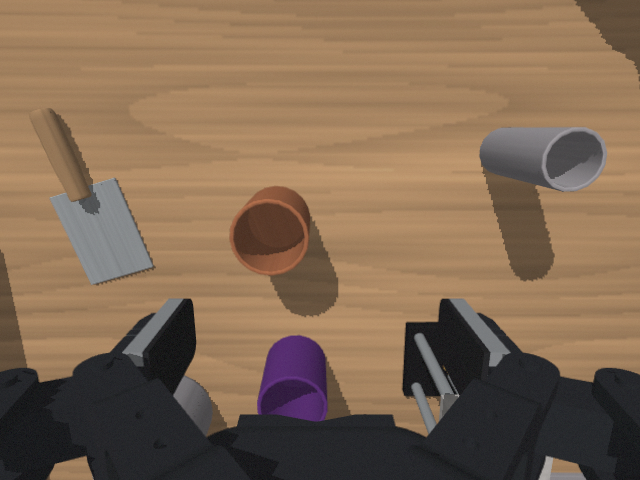

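The wrist view shows the copper rim at (270,236), right where my estimate projects it. The purple decoy is at (295,390) and the aluminium cup at (545,160).

Request:
step_arm:
  rows: [-0.4,-1,2,0,0,0,0,-0.8,-2,4,0,0,0,0,-1.2,-2.9,6,0,0,0,0,-1.3,-2.9,7,0,0,0,0,-1.3,-2.9,8,0,0,0,0,-1.3,-2.9,8.5,0,0,0,0,-1.3,-2.9,8.5,0,0,0,0,-1.3,-2.9,8.5,0,0,0,0,-1.3,-2.9,8.5,0,0,0,0,-1.3,-2.9,8.5,0,0,0,0]

```text
t: 2.65
tcp_pos: [0.49, -0.2253, 0.111]
ee_rot: [[-1.0, -0.0, 0.002], [-0.0, 1.0, -0.001], [-0.002, -0.001, -1.0]]
force: [0.1, -0.9, 0.3]
gripper_width: 0.999
finger_force: 0.0
```

Request:
step_arm:
  rows: [-0.1,-0.5,0.5,0,0,0,0,-0.1,-0.9,1,0,0,0,0,-0.1,-0.9,2.5,0,0,0,0,-0.1,-0.9,4,0,0,0,0,-0.1,-0.9,5.5,0,0,0,0,-0.1,-0.9,6.5,0,0,0,0,-0.1,-0.9,7.2,0,0,0,0,-0.1,-0.9,7.6,0,0,0,0,-0.1,-0.9,7.6,0,0,0,0,-0.1,-0.9,7.6,0,0,0,40]

```text
t: 3.48
tcp_pos: [0.4906, -0.2344, 0.0341]
ee_rot: [[-1.0, 0.0, 0.0], [0.0, 1.0, -0.0], [-0.0, -0.0, -1.0]]
force: [-0.3, 0.2, 0.4]
gripper_width: 0.88
finger_force: 0.0
```

Request:
step_arm:
  rows: [0,0,0,0,0,0,60,0,0,0,0,0,0,80,0,0,0,0,0,0,100,0,0,0,0,0,0,120,0,0,0,0,0,0,120,0,0,0,0,0,0,120,0,0,0,0,0,0,120,0,0,0,0,0,0,120,0,0,0,0,0,0,120,0,0,0,0,0,0,120]
  force: 30

```text
t: 4.32
tcp_pos: [0.4903, -0.2342, 0.0338]
ee_rot: [[-1.0, 0.0, 0.0], [0.0, 1.0, -0.0], [-0.0, -0.0, -1.0]]
force: [0.5, 0.0, -0.7]
gripper_width: 0.527
finger_force: 0.0
```

```bash
python3 - <<'E'
from station import r, optics
from h import *
c=grab(optics,"wrist","w2")
t=optics.capture("top"); i=c["color"][...,::-1]; j=cv2.resize(t["color"][210:330,360:480,::-1],(480,480),interpolation=cv2.INTER_CUBIC)
cv2.imwrite("pics/w2b.png",cv2.resize(np.hstack([i,j]),(800,343)))
E
```

```text
(no output)
```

View pics/w2b.png

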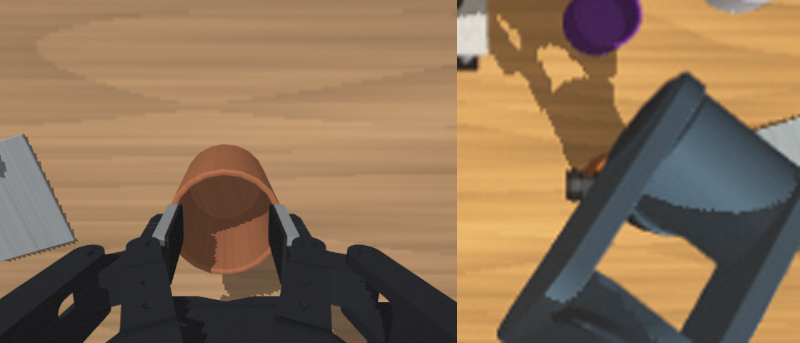

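The pads stand either side of the copper cup, centred and nearly touching it, so I keep closing.

Request:
step_arm:
  rows: [0,0,0,0,0,0,130,0,0,0,0,0,0,140,0,0,0,0,0,0,150,0,0,0,0,0,0,160,0,0,0,0,0,0,170,0,0,0,0,0,0,180,0,0,0,0,0,0,190,0,0,0,0,0,0,200,0,0,0,0,0,0,200,0,0,0,0,0,0,200]
  force: 30

```text
t: 5.25
tcp_pos: [0.4903, -0.2342, 0.0338]
ee_rot: [[-1.0, 0.0, -0.0], [0.0, 1.0, 0.0], [0.0, 0.0, -1.0]]
force: [0.4, -0.4, 0.5]
gripper_width: 0.214
finger_force: 0.0
```

```bash
python3 - <<'E'
from station import r, optics
from h import *
c=grab(optics,"wrist","w3"); s=r.sense(); print(s["finger_force"],s["gripper_width"],s["tcp_pos"])
for y in(-.042,-.031,0,.031,.042): print(y,proj(c,[[.4903,-.2342+y,z] for z in(.034,.053,.066)]).round().tolist())
t=optics.capture("side"); j=cv2.resize(t["color"][150:270,310:430,::-1],(480,480),interpolation=cv2.INTER_CUBIC)
cv2.imwrite("pics/w3b.png",cv2.resize(np.hstack([c["color"][...,::-1],j]),(800,343)))
E
```

```text
0.0 0.21638661437269818 [ 0.49031453 -0.23414301  0.03378353]
-0.042 [[227.0, 273.0], [217.0, 288.0], [209.0, 301.0]]
-0.031 [[250.0, 273.0], [243.0, 288.0], [237.0, 301.0]]
0 [[316.0, 273.0], [316.0, 288.0], [316.0, 301.0]]
0.031 [[382.0, 273.0], [389.0, 288.0], [395.0, 301.0]]
0.042 [[405.0, 273.0], [415.0, 288.0], [423.0, 301.0]]
```

View pics/w3b.png

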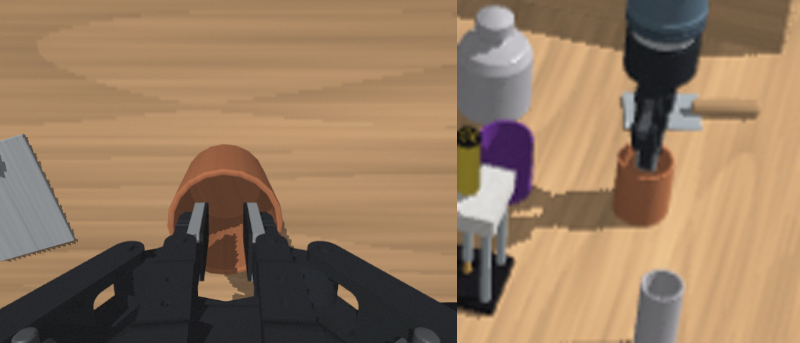

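```bash
python3 - <<'E'
from station import r, optics
from h import *
c=load("w3")
t=optics.capture("side"); np.savez("pics/side3.npz",**t)
for z in(.03,.05,.072,.09): print(z,proj(t,[[.4903,-.2342,z],[.4903,-.2442,z],[.4903,-.2242,z]]).round(1).tolist())
print("side rim",proj(t,ring(.4915,-.234,.072,.031,5)).round(1).tolist())
j=cv2.resize(t["color"][180:240,340:410,::-1],(560,480),interpolation=cv2.INTER_NEAREST)
k=c["color"][240:400,220:420,::-1]; k=cv2.resize(k,(240,192))
cv2.imwrite("pics/s3.png",np.hstack([j,np.vstack([k,np.zeros((288,240,3),np.uint8)])]))
E
```

```text
0.03 [[374.8, 215.5], [375.6, 213.4], [374.1, 217.6]]
0.05 [[375.4, 210.8], [376.2, 208.7], [374.7, 212.9]]
0.072 [[376.1, 205.5], [376.8, 203.5], [375.3, 207.6]]
0.09 [[376.6, 201.2], [377.4, 199.1], [375.9, 203.3]]
side rim [[365.8, 203.3], [373.3, 212.1], [385.6, 207.7], [378.0, 199.1], [365.8, 203.3]]
```

View pics/s3.png

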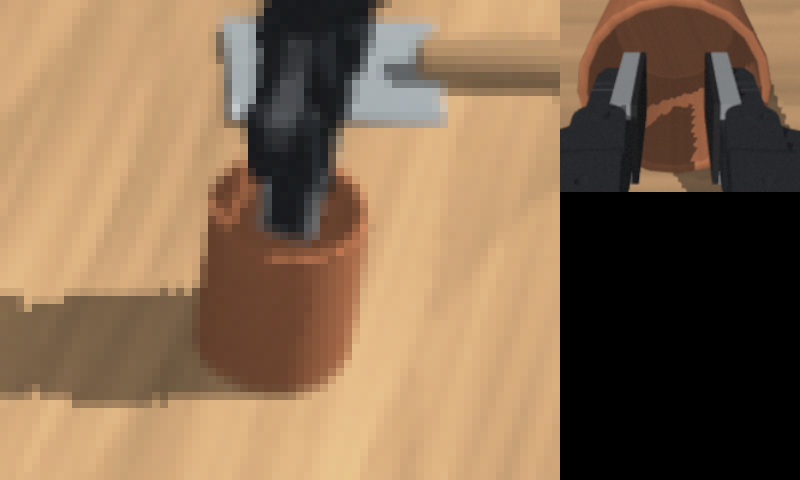

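The side crop shows the near fingertip at about side pixel (376,210), just at rim level. So the real tips are about 35 mm above the reported TCP, and the pads closed over the rim without touching the cup. I raise, open and measure the tips.

Request:
step_arm:
  rows: [0,0,-1,0,0,0,200,0,0,-2.5,0,0,0,200,0,0,-4,0,0,0,180,0,0,-6,0,0,0,100,0,0,-7,0,0,0,0,0,0,-7,0,0,0,0,0,0,-7,0,0,0,0,0,0,-7,0,0,0,0,0,0,-7,0,0,0,0,0,0,-7,0,0,0,0]

```text
t: 6.23
tcp_pos: [0.4896, -0.2337, 0.1026]
ee_rot: [[-1.0, 0.0, -0.002], [0.0, 1.0, 0.001], [0.002, 0.001, -1.0]]
force: [-1.1, -0.2, -0.6]
gripper_width: 1.002
finger_force: 0.0
```

```bash
python3 - <<'E'
from station import r, optics
from h import *
s=r.sense(); p=s["tcp_pos"]; print(p.round(4),s["gripper_width"])
t=grab(optics,"side","side4"); w=grab(optics,"wrist","w4")
v=t["color"].max(2); X=slice(345,410)
for row in range(170,216,2): print(row,''.join('#' if a<75 else '.' for a in v[row,X]))
for dz in(0,.02,.04,.06): print(dz,[proj(c,[[p[0],p[1]+y,p[2]+dz] for y in(-.0425,.0425)]).round(0).tolist() for c in(t,w)])
E
```

```text
[ 0.4896 -0.2337  0.1026] 1.0017253751760529
170 .............................##....#######.......................
172 ............................##############.......................
174 ............................#############........................
176 ............................#############........................
178 ............................###########..........................
180 ...........................##########............................
182 ...........................####.####.............................
184 ...........................#########.............................
186 ..........................##########.............................
188 ............................#######..............................
190 ............................######...............................
192 ............................######...............................
194 ............................#####................................
196 .................................................................
198 .................................................................
200 .................................................................
202 .................................................................
204 .................................................................
206 .................................................................
208 .................................................................
210 .................................................................
212 .................................................................
214 .................................................................
0 [[[380.0, 189.0], [374.0, 207.0]], [[226.0, 272.0], [407.0, 272.0]]]
0.02 [[[381.0, 184.0], [374.0, 202.0]], [[216.0, 289.0], [417.0, 288.0]]]
0.04 [[[382.0, 179.0], [375.0, 197.0]], [[203.0, 309.0], [430.0, 309.0]]]
0.06 [[[382.0, 174.0], [376.0, 192.0]], [[186.0, 336.0], [447.0, 336.0]]]
```

Request:
step_arm:
  rows: [-0.1,0,1.5,0,0,0,0,-0.1,0,3,0,0,0,0,-0.1,0,4.5,0,0,0,0,-0.1,0,6,0,0,0,0,-0.1,0,7.3,0,0,0,0,-0.1,0,8.4,0,0,0,0,-0.1,0,9.4,0,0,0,0,-0.1,0,10.2,0,0,0,0,-0.1,0,10.2,0,0,0,30,-0.1,0,10.2,0,0,0,45]
  force: 30

```text
t: 7.17
tcp_pos: [0.4912, -0.2341, 0.0015]
ee_rot: [[-1.0, 0.0, -0.001], [0.0, 1.0, 0.0], [0.001, 0.0, -1.0]]
force: [0.1, -0.7, 0.2]
gripper_width: 0.824
finger_force: 0.0
```

Request:
step_arm:
  rows: [0,0,0,0,0,0,55,0,0,0,0,0,0,65,0,0,0,0,0,0,75,0,0,0,0,0,0,90,0,0,0,0,0,0,120,0,0,0,0,0,0,150,0,0,0,0,0,0,150,0,0,0,0,0,0,150,0,0,0,0,0,0,150,0,0,0,0,0,0,150]
  force: 30

```text
t: 8.0
tcp_pos: [0.492, -0.2347, 0.0029]
ee_rot: [[-1.0, -0.0, 0.001], [-0.0, 1.0, -0.001], [-0.001, -0.001, -1.0]]
force: [-1.4, 0.7, 6.9]
gripper_width: 0.702
finger_force: 32.0
```

Request:
step_arm:
  rows: [0,0,-1,0,0,0,150,0,0,-3,0,0,0,150,0,0,-6,0,0,0,150,0,0,-9,0,0,0,150,0,0,-11.5,0,0,0,150,0,1.5,-13,0,0,0,150,0.1,4,-13.5,0,0,0,150,0.2,7,-13.5,0,0,0,150,0.3,10.5,-13.5,0,0,0,150,0.4,14,-13.5,0,0,0,150]

```text
t: 8.83
tcp_pos: [0.4869, -0.0931, 0.1374]
ee_rot: [[-1.0, 0.001, 0.001], [0.001, 1.0, -0.0], [-0.001, -0.0, -1.0]]
force: [0.6, -0.3, -1.2]
gripper_width: 0.705
finger_force: 33.5
```

Request:
step_arm:
  rows: [0.1,3.5,0,0,0,0,150,0.2,7,0,0,0,0,150,0.3,10.5,0,0,0,0,150,0.4,14,0,0,0,0,150,0.5,17.5,0,0,0,0,150,0.6,21,0,0,0,0,150,0.7,24.5,0,0,0,0,150,0.7,28,0,0,0,0,150,0.7,31,0,0,0,0,150,0.7,33.2,0,0,0,0,150]

```text
t: 9.67
tcp_pos: [0.4796, 0.2405, 0.1373]
ee_rot: [[-1.0, -0.001, 0.0], [-0.001, 1.0, 0.001], [-0.0, 0.001, -1.0]]
force: [-0.6, 0.0, -2.0]
gripper_width: 0.705
finger_force: 33.4
```

Request:
step_arm:
  rows: [0,0,0.5,0,0,0,150,0,0,1,0,0,0,150,0,0,2,0,0,0,150,0,0,3,0,0,0,150,0,0,4,0,0,0,150,0,0,5,0,0,0,150,0,0,5.5,0,0,0,150,0,0,5.5,0,0,0,150,0,0,5.5,0,0,0,150,0,0,5.5,0,0,0,150]

```text
t: 10.5
tcp_pos: [0.4808, 0.2378, 0.0821]
ee_rot: [[-1.0, 0.0, 0.001], [0.0, 1.0, 0.0], [-0.001, 0.0, -1.0]]
force: [0.8, -0.3, -1.4]
gripper_width: 0.707
finger_force: 33.5
```

```bash
python3 - <<'E'
from station import r, optics
from h import *
s=r.sense(); p=s["tcp_pos"]; print(p.round(4),s["force"].round(2),s["finger_force"],s["gripper_width"])
t=grab(optics,"side","side5"); w=grab(optics,"wrist","w5")
h=cv2.cvtColor(w["color"],cv2.COLOR_RGB2HSV).astype(int)
m=((h[...,0]<=13)&(h[...,1]>120)); cv2.imwrite("pics/w5m.png",m*255)
rim=p[2]+.072-.001
print("cup rim pred",rim,proj(w,ring(p[0],p[1],rim,.031,5)).round().tolist(),"jacket rim",proj(w,ring(.4805,.2385,.05,.046,5)).round().tolist())
g,_=blob((h[...,0]>45)&(h[...,0]<90)&(h[...,1]>80),proj(w,[.435,.2385,.05])[0]); ys,xs=np.nonzero(g);print(xs.min(),xs.max(),ys.min(),ys.max())
cv2.imwrite("pics/c5.png",cv2.resize(np.hstack([w["color"][...,::-1],cv2.resize(t["color"][280:400,275:395,::-1],(480,480))]),(800,343)))
E
```

```text
[0.4808 0.2378 0.0821] [ 0.82 -0.33 -1.36] 33.479890735868594 0.7068308798269265
cup rim pred 0.1531485413175299 [[316.0, 440.0], [419.0, 354.0], [316.0, 256.0], [213.0, 354.0], [316.0, 440.0]] jacket rim [[317.0, 327.0], [401.0, 251.0], [317.0, 166.0], [233.0, 251.0], [317.0, 327.0]]
233 399 163 280[ WARN:0@1.511] global loadsave.cpp:1063 imwrite_ Unsupported depth image for selected encoder is fallbacked to CV_8U.
```

View pics/c5.png

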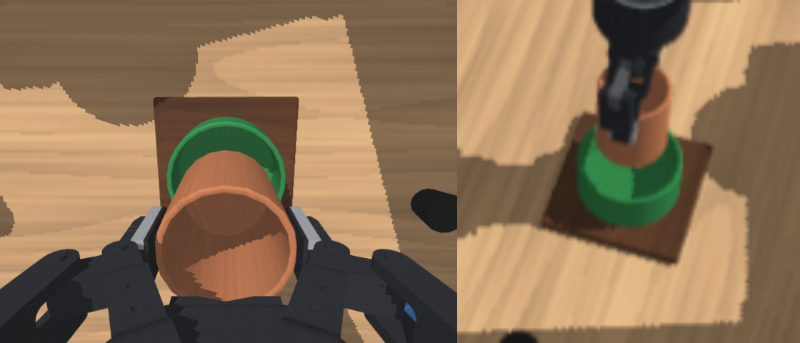

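The copper cup hangs upright between the pads, centred over the jacket (jacket rim about (316,247) in wrist pixels, as predicted).

Request:
step_arm:
  rows: [0,0,0.7,0,0,0,150,0,0,1.7,0,0,0,150,0,0,2.8,0,0,0,150,0,0,3.9,0,0,0,150,0,0,4.8,0,0,0,150,0,0,5.5,0,0,0,150,0,0,5.9,0,0,0,150,0,0,6.1,0,0,0,150,0,0,6.3,0,0,0,150,0,0,6.4,0,0,0,150]

```text
t: 11.43
tcp_pos: [0.4806, 0.2379, 0.0179]
ee_rot: [[-1.0, 0.0, 0.0], [0.0, 1.0, 0.0], [-0.0, 0.0, -1.0]]
force: [-0.4, 0.5, -1.3]
gripper_width: 0.705
finger_force: 33.5
```

Request:
step_arm:
  rows: [0,0,0.05,0,0,0,150,0,0,0.1,0,0,0,150,0,0,0.15,0,0,0,150,0,0,0.15,0,0,0,150,0,0,0.2,0,0,0,150,0,0,0.2,0,0,0,150,0,0,0.2,0,0,0,150,0,0,0.2,0,0,0,150,0,0,0.2,0,0,0,150,0,0,0.2,0,0,0,150]

```text
t: 12.27
tcp_pos: [0.4808, 0.238, 0.0169]
ee_rot: [[-1.0, -0.0, 0.001], [-0.0, 1.0, 0.0], [-0.001, 0.0, -1.0]]
force: [-3.6, -0.4, 7.0]
gripper_width: 0.704
finger_force: 34.3
```

Request:
step_arm:
  rows: [0,0,-0.05,0,0,0,90,0,0,-0.1,0,0,0,70,0,0,-0.1,0,0,0,50,0,0,-0.1,0,0,0,30,0,0,-0.1,0,0,0,10,0,0,-0.1,0,0,0,0,0,0,-0.1,0,0,0,0,0,0,-1,0,0,0,0,0,0,-3,0,0,0,0,0,0,-6,0,0,0,0]

```text
t: 13.1
tcp_pos: [0.478, 0.2372, 0.0744]
ee_rot: [[-1.0, 0.0, -0.005], [0.0, 1.0, -0.001], [0.005, -0.001, -1.0]]
force: [0.4, 0.6, -0.1]
gripper_width: 0.995
finger_force: 0.0
```

Request:
step_arm:
  rows: [0,0,-1.5,0,0,0,0,0.3,-2,-3,0,0,0,0,1,-5,-4.5,0,0,0,0,1.7,-8.7,-4.5,0,0,0,0,2.4,-12.4,-4.5,0,0,0,0,3.1,-16.1,-4.5,0,0,0,0,3.8,-19.8,-4.5,0,0,0,0,4.5,-23.3,-4.5,0,0,0,0,5,-25.8,-4.5,0,0,0,0,5.1,-26.8,-4.5,0,0,0,0]

```text
t: 13.93
tcp_pos: [0.4289, -0.033, 0.1216]
ee_rot: [[-1.0, 0.003, 0.001], [0.003, 1.0, -0.001], [-0.001, -0.001, -1.0]]
force: [0.4, 0.3, 0.3]
gripper_width: 1.001
finger_force: 0.0
```

```bash
python3 - <<'E'
from station import r, optics
from h import *
s=r.sense(); p=s["tcp_pos"]; print(p.round(4))
t=grab(optics,"top","top6"); sd=grab(optics,"side","side6"); w=grab(optics,"wrist","w6")
V=[]
for k,c,x,y in(("s",sd,.4808,.238),("t",t,.4808,.238)):
    h=cv2.cvtColor(c["color"],cv2.COLOR_RGB2HSV).astype(int); u=proj(c,[x,y,.07])[0]
    m,st=blob((h[...,0]<=13)&(h[...,1]>(120 if k=="s" else 150))&(h[...,2]>60),u); print(k,u.round(),st.tolist(),sil(c,x,y,.031,.055,.086).sum())
    V.append((c,cv2.morphologyEx(m,cv2.MORPH_CLOSE,np.ones((7,7)))))
for z in(.04,.05): print(fit(V,.031,z,.086,(.4808,.238)),fit(V[1:],.031,z,.086,(.4808,.238)))
h=cv2.cvtColor(w["color"],cv2.COLOR_RGB2HSV).astype(int)
u=proj(w,ring(.430,-.030,.105,.021,5)); print("al rim pred",u.round().tolist(),"spot",proj(w,[.43,-.03,.004]).round(1))
red=((h[...,0]<8)|(h[...,0]>172))&(h[...,1]>120); m,st=blob(red,proj(w,[.43,-.03,.004])[0]); print(st.tolist())
g,st=blob(h[...,1]<45,u.mean(0)); print(st.tolist())
cv2.imwrite("pics/w6c.png",np.hstack([w["color"][100:480,:,::-1]]))
j=cv2.resize(np.hstack([t["color"][240:320,195:275,::-1],sd["color"][300:380,295:375,::-1]]),(800,400),interpolation=cv2.INTER_CUBIC)
cv2.imwrite("pics/j6.png",j)
E
```

```text
[ 0.4289 -0.033   0.1216]
s [335. 330.] [315, 316, 34, 33, 736] 657.407843137255
t [233. 277.] [220, 266, 28, 24, 529] 567.4901960784314
(array([0.48086882, 0.23800767]), np.float64(0.292659189580144)) (array([0.48076175, 0.23736475]), np.float64(0.11491159790948517))
(array([0.48084626, 0.2378446 ]), np.float64(0.3460535095181433)) (array([0.48136787, 0.23609136]), np.float64(0.0984988324252196))
al rim pred [[319.0, 300.0], [360.0, 262.0], [319.0, 222.0], [278.0, 262.0], [319.0, 300.0]] spot [[318.1 218.2]]
[591, 251, 1, 1, 1]
[278, 193, 81, 109, 6659]
```

View pics/j6.png

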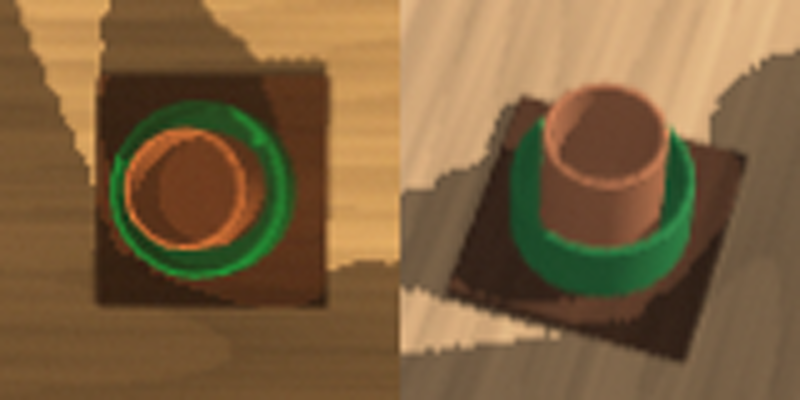

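The copper cup stands upright in the jacket: rim at crop (190,188) top and (605,140) side, matching (0.481, 0.238). The aluminium cup's wrist silhouette (columns 278–359) matches too.

Request:
step_arm:
  rows: [0,0,0.3,0,0,0,0,0,0,1.5,0,0,0,0,0,0,3,0,0,0,0,0,0,4.5,0,0,0,0,0,0,6,0,0,0,0,0,0,7.2,0,0,0,0,0,0,8.2,0,0,0,40,0,0,8.7,0,0,0,70,0,0,8.7,0,0,0,90,0,0,8.7,0,0,0,105]
  force: 30

```text
t: 14.92
tcp_pos: [0.4294, -0.0296, 0.0338]
ee_rot: [[-1.0, -0.001, -0.0], [-0.001, 1.0, 0.0], [0.0, 0.0, -1.0]]
force: [-0.4, -0.0, 0.2]
gripper_width: 0.588
finger_force: 0.0
```

Request:
step_arm:
  rows: [0,0,0,0,0,0,115,0,0,0,0,0,0,125,0,0,0,0,0,0,140,0,0,0,0,0,0,160,0,0,0,0,0,0,190,0,0,0,0,0,0,190,0,0,0,0,0,0,190,0,0,0,0,0,0,190,0,0,0,0,0,0,190,0,0,0,0,0,0,190]
  force: 30

```text
t: 15.75
tcp_pos: [0.4303, -0.0305, 0.0347]
ee_rot: [[-1.0, 0.0, 0.002], [0.0, 1.0, -0.0], [-0.002, -0.0, -1.0]]
force: [-0.5, 1.2, 6.9]
gripper_width: 0.486
finger_force: 31.0
```

Request:
step_arm:
  rows: [0,0,-1,0,0,0,190,0,0,-3,0,0,0,190,0,0,-6,0,0,0,190,0,0,-9,0,0,0,190,-0.3,1.5,-11,0,0,0,190,-0.8,4,-12,0,0,0,190,-1.4,7.4,-12,0,0,0,190,-2,10.9,-12,0,0,0,190,-2.7,14.4,-12,0,0,0,190,-3.4,17.9,-12,0,0,0,190]

```text
t: 16.58
tcp_pos: [0.4631, 0.1503, 0.1544]
ee_rot: [[-1.0, 0.001, 0.0], [0.001, 1.0, -0.0], [-0.0, -0.0, -1.0]]
force: [0.9, -1.0, -0.3]
gripper_width: 0.485
finger_force: 30.8
```

Request:
step_arm:
  rows: [-0.6,3,0,0,0,0,190,-1.1,5.6,0,0,0,0,190,-1.5,7.6,0,0,0,0,190,-1.7,8.6,0,0,0,0,190,-1.7,8.9,0,0,0,0,190,-1.7,8.9,0,0,0,0,190,-1.7,8.9,0.5,0,0,0,190,-1.7,8.9,1,0,0,0,190,-1.7,8.9,1.5,0,0,0,190,-1.7,8.9,1.5,0,0,0,190]

```text
t: 17.42
tcp_pos: [0.4794, 0.2367, 0.1372]
ee_rot: [[-1.0, 0.001, -0.003], [0.001, 1.0, -0.001], [0.003, -0.001, -1.0]]
force: [0.3, -0.9, -2.5]
gripper_width: 0.485
finger_force: 30.8
```

```bash
python3 - <<'E'
from station import r, optics
from h import *
s=r.sense(); p=s["tcp_pos"]; print(p.round(4),s["force"].round(2),s["finger_force"],s["gripper_width"])
w=grab(optics,"wrist","w7"); b=p[2]-.034
h=cv2.cvtColor(w["color"],cv2.COLOR_RGB2HSV).astype(int)
cop=(h[...,0]<=13)&(h[...,1]>120)
for row in range(150,340,12): print(row,''.join('#' if cop[row,x] else ('g' if h[row,x,1]<60 else '.') for x in range(230,410,3)))
print("copper rim pred",proj(w,ring(.4808,.238,.086,.031,5)).round().tolist()); print("al bottom",proj(w,ring(p[0],p[1],b,.021,5)).round().tolist())
E
```

```text
[0.4794 0.2367 0.1372] [ 0.29 -0.86 -2.5 ] 30.793830379843712 0.4850515888118601
150 ..#######################################################...
162 ..#####################..............####################...
174 ...#############............................#############...
186 ...##########..........#############...........##########...
198 ...#######.........######################.........######....
210 ...#####.........##########################.........####....
222 ....###........#######.ggggggggggggg#########.......####....
234 ....###......#####gggggggggggggggggggggg######.......###....
246 ....####.....###.ggggggggggggggggggggggggg#####.....#.##....
258 ....######...##gggggggggggggggggggggggggggg###....#.###.....
270 .....#######..gggggggggggggggggggggggggggggg......###.......
282 .....########gggggggggggggggggggggggggggggggg.....#...#.....
294 ...gggggggg.ggggggggggggggggggggggggggggggggggg.gggggggg....
306 gggggggggggggggggggggggggggggggggggggggggggggggggggggggggggg
318 gggggggggggggggggggggggggggggggggggggggggggggggggggggggggggg
330 gggggggggggggggggggggggggggggggggggggggggggggggggggggggggggg
copper rim pred [[318.0, 293.0], [371.0, 245.0], [318.0, 193.0], [266.0, 245.0], [318.0, 293.0]]
al bottom [[316.0, 287.0], [354.0, 251.0], [316.0, 214.0], [278.0, 251.0], [316.0, 287.0]]
```

Request:
step_arm:
  rows: [0,0,0.5,0,0,0,190,0,0,1.3,0,0,0,190,0,0,2.5,0,0,0,190,0,0,3.8,0,0,0,190,0,0,5,0,0,0,190,0,0,6.2,0,0,0,190,0,0,7.2,0,0,0,190,0,0,7.9,0,0,0,190,0,0,8.2,0,0,0,190,0,0,8.35,0,0,0,190]

```text
t: 18.3
tcp_pos: [0.48, 0.2378, 0.0546]
ee_rot: [[-1.0, 0.0, -0.001], [0.0, 1.0, -0.0], [0.001, -0.0, -1.0]]
force: [-0.4, 0.7, -2.2]
gripper_width: 0.486
finger_force: 30.8
```

Request:
step_arm:
  rows: [0,0,0.05,0,0,0,190,0,0,0.1,0,0,0,190,0,0,0.15,0,0,0,190,0,0,0.2,0,0,0,190,0,0,0.25,0,0,0,190,0,0,0.3,0,0,0,190,0,0,0.3,0,0,0,190,0,0,0.3,0,0,0,190,0,0,0.3,0,0,0,190,0,0,0.3,0,0,0,190]

```text
t: 19.13
tcp_pos: [0.4807, 0.2379, 0.0528]
ee_rot: [[-1.0, -0.0, 0.001], [-0.0, 1.0, 0.0], [-0.001, 0.0, -1.0]]
force: [-2.3, 0.1, 4.1]
gripper_width: 0.488
finger_force: 31.2
```

Request:
step_arm:
  rows: [0,0,-0.05,0,0,0,130,0,0,-0.1,0,0,0,110,0,0,-0.1,0,0,0,90,0,0,-0.1,0,0,0,70,0,0,-0.1,0,0,0,40,0,0,-0.1,0,0,0,20,0,0,-1,0,0,0,0,0,0,-3,0,0,0,0,0,0,-6,0,0,0,0,0,0,-9,0,0,0,0]

```text
t: 19.97
tcp_pos: [0.4795, 0.2376, 0.1431]
ee_rot: [[-1.0, 0.0, -0.002], [0.0, 1.0, -0.0], [0.002, -0.0, -1.0]]
force: [1.7, 0.0, 0.0]
gripper_width: 1.003
finger_force: 0.0
```

Request:
step_arm:
  rows: [-0.8,-1.5,-1.5,0,0,0,0,-2.2,-4.4,-3.5,0,0,0,0,-3.9,-7.7,-5,0,0,0,0,-5.6,-11,-6,0,0,0,0,-7.3,-14.3,-6,0,0,0,0,-9,-17.6,-6,0,0,0,0,-10.7,-20.9,-6,0,0,0,0,-12.4,-24.2,-6,0,0,0,0,-14,-27.4,-6,0,0,0,0,-15,-29.5,-6,0,0,0,0]

```text
t: 20.8
tcp_pos: [0.6314, -0.0606, 0.203]
ee_rot: [[-1.0, 0.002, 0.001], [0.002, 1.0, -0.001], [-0.001, -0.001, -1.0]]
force: [0.5, -0.2, -0.4]
gripper_width: 0.999
finger_force: 0.0
```

Request:
step_arm:
  rows: [-0.4,-0.8,0,0,0,0,0,-0.6,-1.1,0,0,0,0,0,-0.6,-1.1,0,0,0,0,0,-0.6,-1.1,0,0,0,0,0,-0.6,-1.1,0,0,0,0,0,-0.6,-1.1,0,0,0,0,0,-0.6,-1.1,0,0,0,0,0,-0.6,-1.1,0,0,0,0,0,-0.6,-1.1,0,0,0,0,0,-0.6,-1.1,0,0,0,0,0]

```text
t: 21.63
tcp_pos: [0.6363, -0.0679, 0.2024]
ee_rot: [[-1.0, -0.0, 0.0], [-0.0, 1.0, -0.0], [-0.0, -0.0, -1.0]]
force: [-0.2, -0.3, -0.8]
gripper_width: 0.998
finger_force: 0.0
```

```bash
python3 - <<'E'
from station import r, optics
from h import *
s=r.sense(); p=s["tcp_pos"]; print(p.round(4))
t=grab(optics,"top","top8"); sd=grab(optics,"side","side8"); w=grab(optics,"wrist","w8")
V=[]
for k,c in(("s",sd),("t",t)):
    h=cv2.cvtColor(c["color"],cv2.COLOR_RGB2HSV).astype(int); u=proj(c,[.4808,.238,.118])[0]
    m,st=blob(h[...,1]<(60 if k=="s" else 80),u); print(k,u.round(),st.tolist(),sil(c,.4808,.238,.021,.086,.123).sum())
    V.append((c,cv2.morphologyEx(m,cv2.MORPH_CLOSE,np.ones((7,7)))))
print("al",fit(V,.021,.080,.123,(.4808,.238)),fit(V[1:],.021,.08,.123,(.4808,.238)),fit(V[:1],.021,.08,.123,(.4808,.238)))
for y in (0,): print("probe top/bottom",proj(w,ring(.637,-.068,.205,.012,5)).round().tolist(),proj(w,ring(.637,-.068,.135,.012,5)).round().tolist())
cv2.imwrite("pics/c8.png",np.vstack([w["color"][100:400,:,::-1],np.hstack([cv2.resize(x,(320,240),interpolation=cv2.INTER_CUBIC) for x in (t["color"][240:315,185:285,::-1],sd["color"][290:365,290:390,::-1])])]))
E
```

```text
[ 0.6363 -0.0679  0.2024]
s [336. 319.] [328, 311, 18, 25, 385] 396.98039215686276
t [229. 277.] [221, 269, 21, 17, 296] 313.54901960784315
al (array([0.47953481, 0.23648176]), np.float64(0.2578907302494955)) (array([0.48071029, 0.2355057 ]), np.float64(0.09251278068983369)) (array([0.47998582, 0.23921136]), np.float64(0.10238859180035652))
probe top/bottom [[316.0, 300.0], [342.0, 276.0], [316.0, 251.0], [291.0, 276.0], [316.0, 300.0]] [[316.0, 254.0], [335.0, 236.0], [316.0, 218.0], [297.0, 236.0], [316.0, 254.0]]
```

View pics/c8.png

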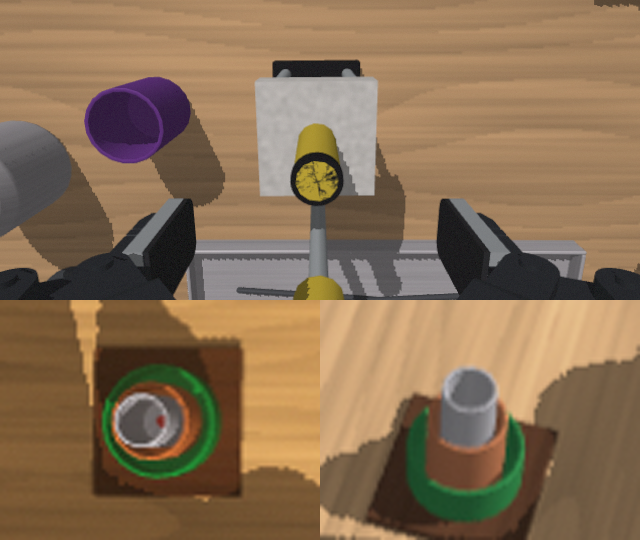

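The wrist view has the black cap of the small thermometer at (317,277), as predicted, with the larger one farther out. The crops show the aluminium cup standing upright inside the copper one, with the red spot visible.

Request:
step_arm:
  rows: [0,0,0.7,0,0,0,0,0,0,2,0,0,0,0,0,0,3.5,0,0,0,0,0,0,5,0,0,0,0,0,0,6.3,0,0,0,0,0,0,7.5,0,0,0,40,0,0,8.4,0,0,0,80,0,0,8.9,0,0,0,110,0,0,8.9,0,0,0,135,0,0,8.9,0,0,0,150]
  force: 50

```text
t: 22.62
tcp_pos: [0.6365, -0.0682, 0.1134]
ee_rot: [[-1.0, 0.0, 0.0], [0.0, 1.0, -0.0], [-0.0, -0.0, -1.0]]
force: [0.4, -0.4, 0.8]
gripper_width: 0.408
finger_force: 0.0
```

Request:
step_arm:
  rows: [0,0,0,0,0,0,160,0,0,0,0,0,0,170,0,0,0,0,0,0,180,0,0,0,0,0,0,190,0,0,0,0,0,0,210,0,0,0,0,0,0,240,0,0,0,0,0,0,240,0,0,0,0,0,0,240,0,0,0,0,0,0,240,0,0,0,0,0,0,240]
  force: 50

```text
t: 23.45
tcp_pos: [0.6369, -0.0683, 0.1143]
ee_rot: [[-1.0, 0.0, 0.001], [0.0, 1.0, -0.0], [-0.001, -0.0, -1.0]]
force: [-0.6, -0.0, 5.6]
gripper_width: 0.271
finger_force: 48.8
```

Request:
step_arm:
  rows: [0,0,-0.7,0,0,0,240,0,0,-2,0,0,0,240,0,0,-4,0,0,0,240,0,0,-6,0,0,0,240,0,0,-8,0,0,0,240,0,0,-10,0,0,0,240,0,0,-12,0,0,0,240,0,0,-13.5,0,0,0,240,0,0,-14.5,0,0,0,240,0,0,-14.5,0,0,0,240]

```text
t: 24.28
tcp_pos: [0.6375, -0.0686, 0.2618]
ee_rot: [[-1.0, 0.0, 0.004], [0.0, 1.0, -0.001], [-0.004, -0.001, -1.0]]
force: [-0.6, 0.1, -0.4]
gripper_width: 0.271
finger_force: 49.1
```

Request:
step_arm:
  rows: [0.5,1,0,0,0,0,240,1.6,3.1,0,0,0,0,240,3.2,6.2,0,0,0,0,240,4.8,9.4,0,0,0,0,240,6.4,12.5,0,0,0,0,240,8,15.6,0,0,0,0,240,9.6,18.8,0,0,0,0,240,11.2,21.9,0,0,0,0,240,12.7,24.9,0,0,0,0,240,13.9,27.2,0,0,0,0,240]

```text
t: 25.12
tcp_pos: [0.4942, 0.2063, 0.2566]
ee_rot: [[-1.0, -0.001, -0.003], [-0.001, 1.0, 0.0], [0.003, 0.0, -1.0]]
force: [0.7, -0.7, -1.7]
gripper_width: 0.269
finger_force: 49.1
```

Request:
step_arm:
  rows: [1,2,0,0,0,0,240,1.5,3,0,0,0,0,240,1.75,3.4,0,0,0,0,240,1.75,3.4,0,0,0,0,240,1.75,3.4,0,0,0,0,240,1.75,3.4,0,0,0,0,240,1.75,3.4,0,0,0,0,240,1.75,3.4,0,0,0,0,240,1.75,3.4,0,0,0,0,240,1.75,3.4,0,0,0,0,240]

```text
t: 25.95
tcp_pos: [0.4801, 0.2374, 0.2583]
ee_rot: [[-1.0, 0.001, 0.0], [0.001, 1.0, -0.0], [-0.0, -0.0, -1.0]]
force: [-0.0, 0.5, -2.1]
gripper_width: 0.267
finger_force: 49.1
```

```bash
python3 - <<'E'
from station import r, optics
from h import *
s=r.sense(); p=s["tcp_pos"]; print(p.round(4),s["force"].round(2),s["finger_force"],s["gripper_width"])
t=grab(optics,"top","top9"); sd=grab(optics,"side","side9"); w=grab(optics,"wrist","w9")
tip=p+[0,0,.0207-.118]; print("tip",tip.round(4), "pred w",proj(w,[tip,tip+[0,0,.018],tip+[0,0,.118]]).round(1).tolist(),"s",proj(sd,[tip,tip+[0,0,.018],tip+[0,0,.118]]).round(1).tolist())
print("al rim w",proj(w,ring(.4805,.2375,.123,.021,5)).round().tolist())
a=w["color"][140:400,190:450,::-1]; b=cv2.resize(sd["color"][250:350,290:380,::-1],(468,520),interpolation=cv2.INTER_CUBIC)
cv2.imwrite("pics/c9.png",cv2.resize(np.hstack([cv2.resize(a,(520,520)),b]),(798,420)))
E
```

```text
[0.4801 0.2374 0.2583] [-0.04  0.5  -2.13] 49.13897395133972 0.2665445443585229
tip [0.4801 0.2374 0.161 ] pred w [[315.8, 224.4], [315.8, 230.7], [315.6, 289.9]] s [[337.1, 307.7], [337.4, 303.1], [339.2, 275.2]]
al rim w [[316.0, 239.0], [342.0, 214.0], [316.0, 187.0], [290.0, 214.0], [316.0, 239.0]]
```

View pics/c9.png

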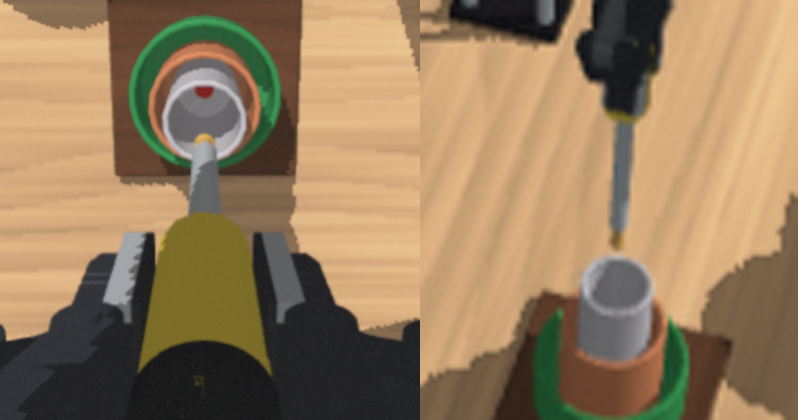

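The thermometer hangs upright with its tip on axis above the aluminium cup. The tip shows at wrist (316,224) and side (337,308), both within a pixel of prediction, and the red spot is straight below.

Request:
step_arm:
  rows: [0,0,0.7,0,0,0,240,0,0,2.2,0,0,0,240,0,0,4,0,0,0,240,0,0,6,0,0,0,240,0,0,8,0,0,0,240,0,0,10,0,0,0,240,0,0,11.6,0,0,0,240,0,0,12.7,0,0,0,240,0,0,13.3,0,0,0,240,0,0,13.5,0,0,0,240]

```text
t: 26.93
tcp_pos: [0.4792, 0.2377, 0.1221]
ee_rot: [[-1.0, -0.0, -0.002], [-0.0, 1.0, -0.0], [0.002, -0.0, -1.0]]
force: [0.6, -0.4, -0.4]
gripper_width: 0.271
finger_force: 49.1
```

Request:
step_arm:
  rows: [0,0,0.1,0,0,0,240,0,0,0.2,0,0,0,240,0,0,0.3,0,0,0,240,0,0,0.4,0,0,0,240,0,0,0.5,0,0,0,240,0,0,0.6,0,0,0,240,0,0,0.6,0,0,0,240,0,0,0.6,0,0,0,240,0,0,0.6,0,0,0,240,0,0,0.6,0,0,0,240]

```text
t: 27.77
tcp_pos: [0.4801, 0.238, 0.1175]
ee_rot: [[-1.0, 0.0, 0.001], [0.0, 1.0, 0.0], [-0.001, 0.0, -1.0]]
force: [0.4, 0.7, 0.6]
gripper_width: 0.27
finger_force: 49.1
```

```bash
python3 - <<'E'
from station import r, optics
from h import *
F=[];Z=[]
for i in range(8):
    s=r.sense(); F.append(s["force"]); Z.append(s["tcp_pos"]); c=optics.capture("side")
print(np.mean(F,0).round(2),np.std(F,0).round(2),np.mean(Z,0).round(4))
E
```

```text
[0.47 0.85 0.76] [0.2  0.52 0.33] [0.4801 0.2379 0.1174]
```

Request:
step_arm:
  rows: [0,0,0.05,0,0,0,240,0,0,0.1,0,0,0,240,0,0,0.15,0,0,0,240,0,0,0.2,0,0,0,240,0,0,0.25,0,0,0,240,0,0,0.3,0,0,0,240,0,0,0.35,0,0,0,240,-0.05,0,0.38,0,0,0,240,-0.05,0,0.38,0,0,0,240,-0.05,0,0.38,0,0,0,240]

```text
t: 29.0
tcp_pos: [0.4803, 0.2379, 0.1135]
ee_rot: [[-1.0, 0.0, -0.0], [0.0, 1.0, 0.0], [0.0, 0.0, -1.0]]
force: [0.3, 1.5, 2.0]
gripper_width: 0.27
finger_force: 49.3
```

```bash
python3 - <<'E'
from station import r, optics
from h import *
F=[];Z=[]
for i in range(10):
    s=r.sense(); F.append(s["force"]); Z.append(s["tcp_pos"]); c=optics.capture("side")
print(np.mean(F,0).round(2),np.std(F,0).round(2),np.mean(Z,0).round(4),s["finger_force"])
w=grab(optics,"wrist","w10"); sd=grab(optics,"side","side10")
print("al rim w",proj(w,ring(.4805,.2375,.123,.021,5)).round().tolist())
a=cv2.resize(w["color"][150:410,190:450,::-1],(520,520)); b=cv2.resize(sd["color"][250:370,280:390,::-1],(476,520),interpolation=cv2.INTER_CUBIC)
cv2.imwrite("pics/c10.png",cv2.resize(np.hstack([a,b]),(798,416)))
E
```

```text
[0.44 1.16 2.03] [0.56 0.52 0.36] [0.4803 0.2379 0.1135] 49.31698679924011
al rim w [[315.0, 323.0], [362.0, 280.0], [315.0, 235.0], [268.0, 280.0], [315.0, 323.0]]
```

View pics/c10.png

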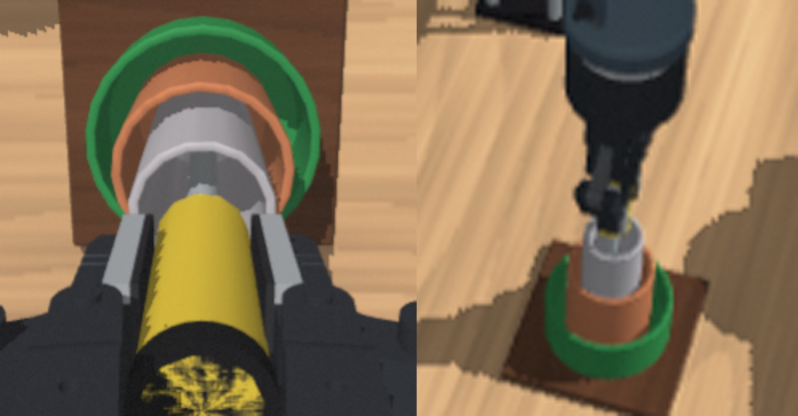

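The last view shows the nested cups upright and the thermometer on axis in the aluminium cup. The net push is about 3.1 N, which is half travel, so I hand it in.

```bash
python3 -c "
from station import r
print(r.job_done())"
```

```text
the job is handed in; nothing more can be done
None
```

The calorimeter is assembled and handed in at about 30 s: both cups stand nested in the jacket, and the thermometer is held upright with its tip over the red spot at about 3.1 N, roughly half spring travel.

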